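# Lay out the operating position of a field radio station

### The job

Lay out the operating position for the radio operator, who will sit at the far side of the table looking at the transceiver's front panel: put the antenna tuner centred and square on top of the transceiver and the clock centred and square on top of the tuner; stand the speaker in the gap between transceiver and power supply, clear of both, its front in line with the transceiver's front panel; and put the Morse key close beside the pad's right-hand edge (the operator's right), about 2 cm clear of it and square to it, level with the upper half of the page (the half nearer the radios). All four must face the operator; set them down rather than drop them, and leave the mug and the tape roll where they are.

Things in the scene. Friction and masses are not known exactly. Their poses are not given: they have to be found in the camera images.
- tuner: Antenna tuner, 0.45 kg: low grey steel box 120 wide x 60 deep x 45 high, bright front with a meter and, 42 mm either side of it, two knobs standing out 14 mm; two sockets stand out 12 mm behind, 36 mm off the middle. Flat top. Origin: middle of its front face's lower edge; x points out of the front, y along the width, z up; the body lies to -x. Grip it across its depth at mid-width, between the knobs.
- clock: Station clock, 0.16 kg: wooden case 80 wide x 36 deep x 56 high, round white dial in front. Origin: middle of its front face's lower edge; x points out of the front, y along the width, z up; the body lies to -x. Grip it across its depth.
- speaker: Extension speaker, 0.45 kg: upright black box 70 wide x 55 deep x 85 high, round grille in front. Origin: middle of its front face's lower edge; x points out of the front, y along the width, z up; the body lies to -x. Grip it across its depth (in the gap there is no room for fingers at its sides).
- key: Morse key, 0.42 kg: steel base 55 wide x 75 deep x 12 high; on it an aluminium block 32 wide x 36 deep, top 46 high, centre 46 mm behind the base's front edge; two black finger pieces overhang that edge by 18 mm. Origin: middle of the base's lower front edge; x forward past the finger pieces, y along the width, z up. Grip the block across its width, fingertips above the base.
- transceiver: Transceiver, fixed: dark box 165 wide (y) x 170 deep (x) x 60 high, flat level top, big grey tuning knob and amber display in front. Origin: centre of its underside; x points out of the front panel to the operator (about world +x), z up. Front panel at x = 85 mm, knobs stand out 18 mm more. The power supply stands beside it, on either side.
- power_supply: Power supply, fixed: light-grey box 140 wide (y) x 150 deep (x) x 55 high, round fan grille on top, two meters in front. Origin: centre of its underside; x points out of its front, z up. The clear gap between it and the transceiver is 115 to 150 mm wide.
- pad: Yellow memo pad, fixed, 102 wide (y) x 152 long (x) x 8 high, red binding at its head, the end nearer the radios; a pencil lies on it. Origin: centre of its underside; x points down the page to the operator, y to the operator's right-hand side of the page (about world +y, the robot's left), z up.
- mug: White mug, loose, to be left alone: 80 across, 92 high, its handle to its +y side. Origin: centre of its underside.
- tape: Roll of black tape lying flat, loose, to be left alone: 68 across, 19 high. Origin: centre of its underside.
Not all that is in view belongs to the job. Leave any blue look-alike of the clock alone.

How it is judged:
At the end, for the whole second after the job is handed in: Tuner centred on the transceiver (15 mm), clock on the tuner (12 mm); speaker in the gap, 4 mm clear of both, front within 15 mm of the front panel's plane; key 4 to 43 mm off the pad's right edge, its base's front within 22 mm of mid-page; each facing out, square to 0.17 rad, upright, at rest (x of tuner in the frame of transceiver between 0.015 and 0.045 m and y of tuner in the frame of transceiver between -0.015 and 0.015 m and z of tuner in the frame of transceiver between 0.055 and 0.065 m and angle between the x axis of each of tuner, speaker and the x axis of transceiver, either way round below 0.17 rad and x of clock in the frame of tuner between -0.024 and 0 m and y of clock in the frame of tuner between -0.012 and 0.012 m and z of clock in the frame of tuner between 0.04 and 0.05 m and angle between the x axis of clock and the x axis of tuner, either way round below 0.17 rad and x of speaker in the frame of transceiver between 0.07 and 0.1 m and height (world z) of speaker between -0.005 and 0.005 m and ((y of speaker in the frame of transceiver between 0.122 and 0.3 m and y of speaker in the frame of power_supply between -0.3 and -0.11 m) or (y of speaker in the frame of transceiver between -0.3 and -0.122 m and y of speaker in the frame of power_supply between 0.11 and 0.3 m)) and x of key in the frame of pad between -0.022 and 0.022 m and y of key in the frame of pad between 0.0825 and 0.122 m and height (world z) of key between -0.005 and 0.005 m and angle between the x axis of key and the x axis of pad, either way round below 0.17 rad and angle between each of tuner, clock, speaker, key's own z axis and vertical below 0.08 rad and linear speed of each of tuner, clock, speaker, key below 0.02 m/s); the robot touches nothing.
It fails at once if the tuner, clock, speaker or key is let fall (faster than 0.6 m/s with no finger on it: a drop of about 2 cm) ((linear speed of tuner above 0.6 m/s and contact force between tuner and the fingers below 0.05 N) or (linear speed of clock above 0.6 m/s and contact force between clock and the fingers below 0.05 N) or (linear speed of speaker above 0.6 m/s and contact force between speaker and the fingers below 0.05 N) or (linear speed of key above 0.6 m/s and contact force between key and the fingers below 0.05 N)).
It fails at once if the mug shifted by more than 25 mm (distance of mug from where it was at the start of the episode above 0.025 m).
It fails at once if the tape shifted by more than 25 mm (distance of tape from where it was at the start of the episode above 0.025 m).
It also fails if it takes over 112 s, if anything falls off the work surface, if the arm or the gripper's body presses on something with over 40 N, if the wrist force passes 120 N, or if a joint passes its speed limit or range.

### The arm

A 7-joint arm with a two-finger parallel gripper is mounted at the origin on the work surface. World frame = base frame: x ahead of the robot, y to its left, z up, the work surface at z = 0. Lengths are in m, angles in rad, forces in N, time in s.
With the tool pointing down it reaches from about 0.425 to 0.925 m from the base axis. Payload 6.8 kg.
Tool frame: the origin (TCP) lies midway between the tips of the shut fingers; the grasp point (between the pads) lies 19 mm behind it; z points along the fingers, y is the line along which they close (so a half turn about z gives the same grasp; the last joint's range is limited). The gripper opens to 85 mm and grips with 20 to 120 N. Pads are 22 mm wide; open, the fingers measure 114 mm over their backs; the gripper's body (76 mm by 85 mm) begins 54 mm behind the grasp point. The pads swing forward as they close: fully open they stand 13 mm farther back than shut.
Start: joints at [-1.356, 0.477, 0.022, 1.555, -0.011, 1.109, -0.083], TCP at [0.214, 0.64, 0.231] pointing down, gripper open.
Joint ranges: [-2.96, 2.96], [-0.34, 2.1], [-1.41, 1.46], [0.24, 2.44], [-1.37, 4.51], [0.17, 1.92], [-2.96, 2.96]. Speed limits (rad/s): [2.39, 2.39, 3.14, 3.14, 3.14, 3.14, 3.14].

### API

Orientations are given as a unit quaternion [w, x, y, z].
In Python, from station import bot gives the robot as it stands.
- The arm moves only by the tool jog_arm, never from a script. Its argument "rows" is a list of rows, each an object of numbers: "fingers": the finger opening in mm, from 0 to 85.4; "x", "y", "z": the shift along the tool's x, y, z in mm; "ax", "ay", "az": the turn, a rotation vector about the tool's x, y, z in degrees. A call has exactly 8 rows; each row shifts and turns the commanded pose from where the row before left it, along the tool's axes as they then stand; what a row does not reach is not made up. A row lasts 1/10 s, in which the tool goes at most 50 mm and 8.59 degrees, less where a joint would pass 70% of its speed; a pose out of reach is approached as far as the arm can. A call with a gripper value outside its range is refused whole. The fingers move at their own pace and stop on an object; "force" is the grip in N (left out, the last holds). Time passes only in rows, so rows that do not move let the fingers close, or fill a call up. It gives the time, the measured TCP pose, the force, the opening and the grip force at its end, in the units of the state.
- bot.get_obs(): the state, without advancing time (a new reading comes with each control period).
- bot.read_camera(name): name is "scene" or "top"; returns a dict with "pixels" (420x560x3 uint8, red, green, blue), "vertical_fov" (degrees; the focal length in pixels is half the picture's height over the tangent of half this angle, whatever the lens; pixels are square), "cx", "cy" (the principal point, pixels), "world_from_camera" (4x4, takes a point from camera to world coordinates). Camera axes: x right, y down, z forward; pixel columns grow to the right and rows downward; lengths in m; the calibration is good to about 2 mm. A picture is of the moment at which its call begins. There is no depth.
- bot.hand_in(): hands the job in; it is judged then, once.
The state is a dict: "t": time; "q": joint angles; "joint_vel": joint speeds; "joint_torque": joint torques, N m; "eef_pos": TCP position; "tool_rot": TCP orientation; "contact_force": force on the tool from outside, world axes, zero at the start; "torque": the same for the moment, N m; "gripper_width": opening from 0.0 (shut) to 1.0 (fully open); "grasp_force": force on a finger pad.
Only numpy, scipy, OpenCV 4.12 (cv2) and the standard library are available. Lean on these libraries where they do the work, as an engineer would, in place of code of your own. Each camera call takes 0.05 s, during which the arm holds its last target. There are 200 camera calls.

## Working session

There is one attempt and no reset: what is moved stays moved. The work goes in short steps, Python scripts to look and compute and a tool call to move; the robot and the scene stay as the last step left them, time stands still between calls to the robot, and variables do not carry over. Pictures are saved under pics/ and viewed, at most 14 in all, crops included, and the job is handed in when it is done.

Besides the shell and the picture viewer there is one more tool, called after ">>>" as name(argument=value, ...) on one line, values as JSON. jog_arm: Moves the arm, as the interface text tells. Its arguments: {"type":"object","properties":{"rows":{"type":"array","items":{"type":"object","properties":{"fingers":{"type":"number"},"x":{"type":"number"},"y":{"type":"number"},"z":{"type":"number"},"ax":{"type":"number"},"ay":{"type":"number"},"az":{"type":"number"}}}},"force":{"type":"number"}},"required":["rows"]}

```bash
ls; mkdir -p pics; cat > h.py <<'E'
import numpy as np, cv2
from station import bot
def cam(n):
    c=bot.read_camera(n); p=np.array(c["pixels"]); h=p.shape[0]
    return p, h/2/np.tan(np.radians(c["vertical_fov"])/2), c["cx"],c["cy"],np.array(c["world_from_camera"])
def ray(C,u,v,z):
    _,f,cx,cy,T=C; d=T[:3,:3]@np.array([(u-cx)/f,(v-cy)/f,1]); o=T[:3,3]
    return o+d*(z-o[2])/d[2]
def proj(C,P):
    _,f,cx,cy,T=C; q=(np.atleast_2d(P)-T[:3,3])@T[:3,:3]; return q[:,:2]/q[:,2:]*f+[cx,cy]
def save(C,name,box=None,s=1):
    p=C[0]
    if box: p=p[box[1]:box[3],box[0]:box[2]]
    cv2.imwrite('pics/'+name,cv2.cvtColor(cv2.resize(p,None,fx=s,fy=s,interpolation=cv2.INTER_CUBIC),cv2.COLOR_RGB2BGR))
E
python3 - <<'E'
from h import *
for n in("top","scene"):
    C=cam(n); save(C,n+'0.png',s=1.42); print(n,C[1:4],C[4].round(3).tolist())
print(bot.get_obs())
E
```

```text
pics
top (np.float64(531.9150221567443), 285.30614610557404, 205.68052252667053) [[-0.028, -0.992, 0.121, 0.321], [-1.0, 0.027, -0.008, -0.051], [0.005, -0.122, -0.993, 1.403], [0.0, 0.0, 0.0, 1.0]]
scene (np.float64(485.26452420958475), 272.8679695552496, 208.49041303659854) [[0.736, 0.577, -0.355, 0.96], [0.677, -0.625, 0.389, -0.577], [0.003, -0.526, -0.85, 1.177], [0.0, 0.0, 0.0, 1.0]]
{'t': 0.1, 'q': array([-1.35608099,  0.47770683,  0.02233312,  1.5563418 , -0.01150688,
        1.10930775, -0.08312398]), 'joint_vel': array([ 0.00025798, -0.00095362,  0.00016299, -0.00279035,  0.00071549,
        0.00117916, -0.00012773]), 'joint_torque': array([ 3.93156050e-03, -5.97762823e+01,  1.61318455e+00, -2.81956923e+01,
        1.28337799e-02,  5.02422190e-03, -1.18548405e-05]), 'eef_pos': array([0.21396946, 0.63962831, 0.23043442]), 'tool_rot': array([-7.78492207e-05,  1.60706913e-01,  9.87001833e-01, -8.14199998e-04]), 'contact_force': array([ 0.47410584,  0.26766343, -0.03699535]), 'torque': array([0.01843338, 0.00152278, 0.04860381]), 'grasp_force': 0.0, 'gripper_width': 0.9998364410253282}
```

View pics/top0.png

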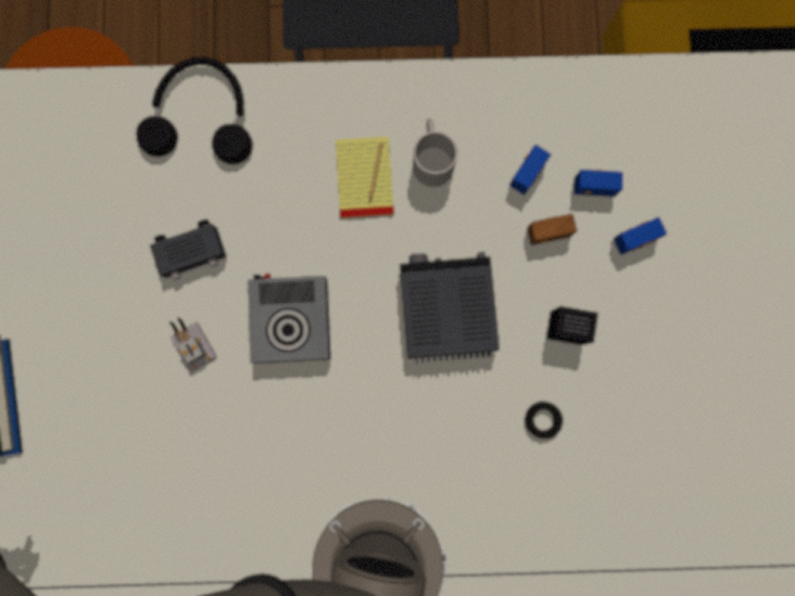

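View pics/scene0.png

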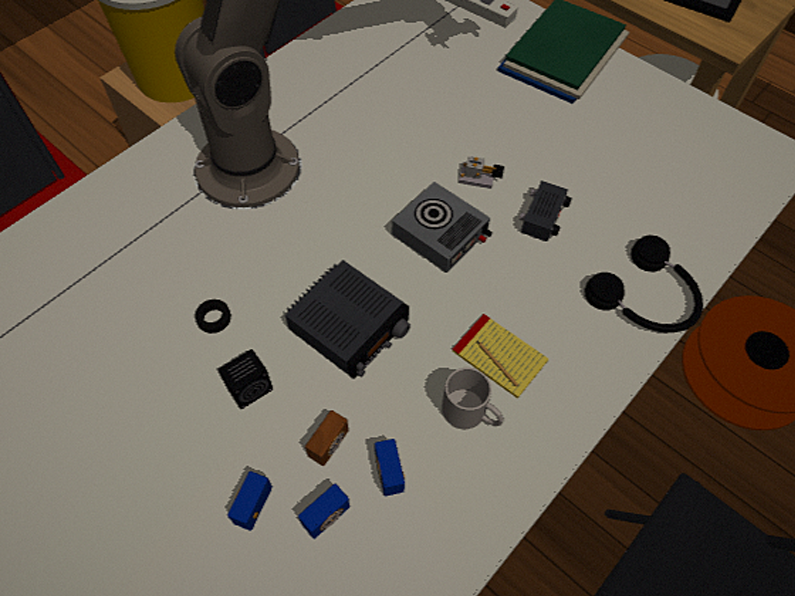

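```bash
cat > mos.py <<'E'
from h import *
def mosaic(items,name):
    C={n:cam(n) for n in("top","scene")}; t=[]
    for n,u,v,s in items:   # u,v native centre
        w,h=400//s,300//s; x,y=int(u-w//2),int(v-h//2)
        p=cv2.resize(C[n][0][y:y+h,x:x+w],(400,300),interpolation=cv2.INTER_CUBIC)
        p=p.copy()
        for k in range(0,w,10): cv2.line(p,(k*s,0),(k*s,4 if (x+k)%50 else 12),(255,0,255),1)
        cv2.putText(p,f"{n} {x},{y} x{s}",(5,295),0,.4,(255,0,255),1); t.append(p)
    im=np.vstack([np.hstack(t[:2]),np.hstack(t[2:])]); cv2.imwrite('pics/'+name,cv2.cvtColor(im,cv2.COLOR_RGB2BGR))
E
python3 - <<'E'
from mos import *
k=1/1.42
mosaic([("top",188*k,250*k,5),("top",190*k,345*k,5),("top",552*k,229*k,5),("top",572*k,328*k,5)],"m1.png")
mosaic([("scene",545*k,212*k,5),("scene",480*k,172*k,5),("scene",327*k,438*k,5),("scene",245*k,378*k,5)],"m2.png")
mosaic([("top",289*k,318*k,4),("top",448*k,308*k,4),("top",365*k,178*k,4),("top",435*k,155*k,4)],"m3.png")
E
```

```text
(no output)
```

View pics/m1.png

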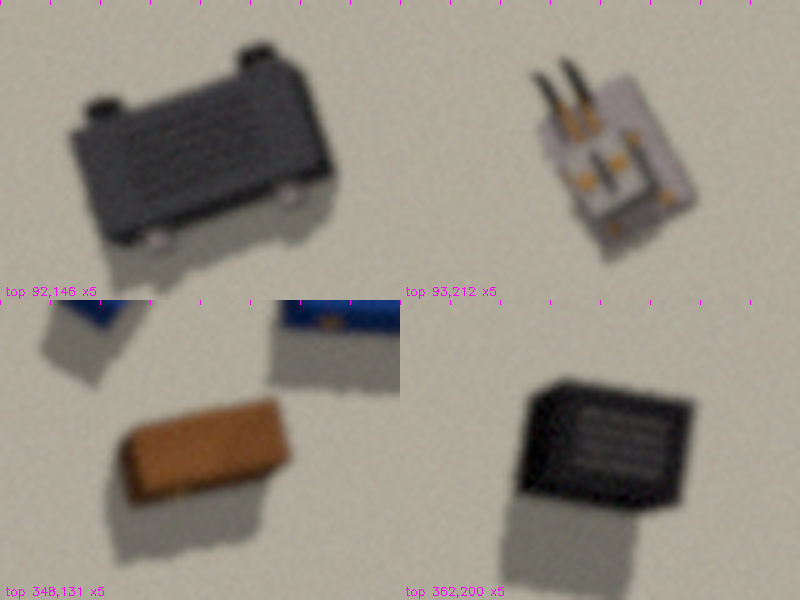

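View pics/m2.png

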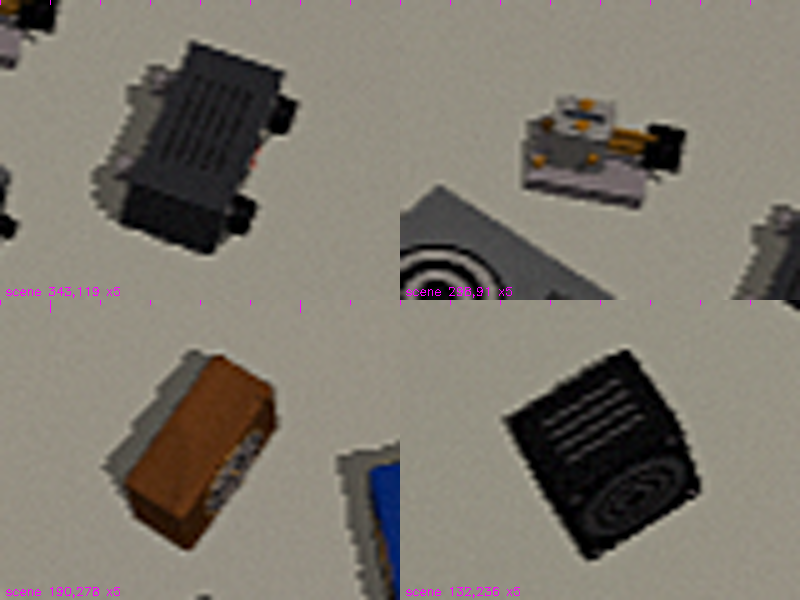

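View pics/m3.png

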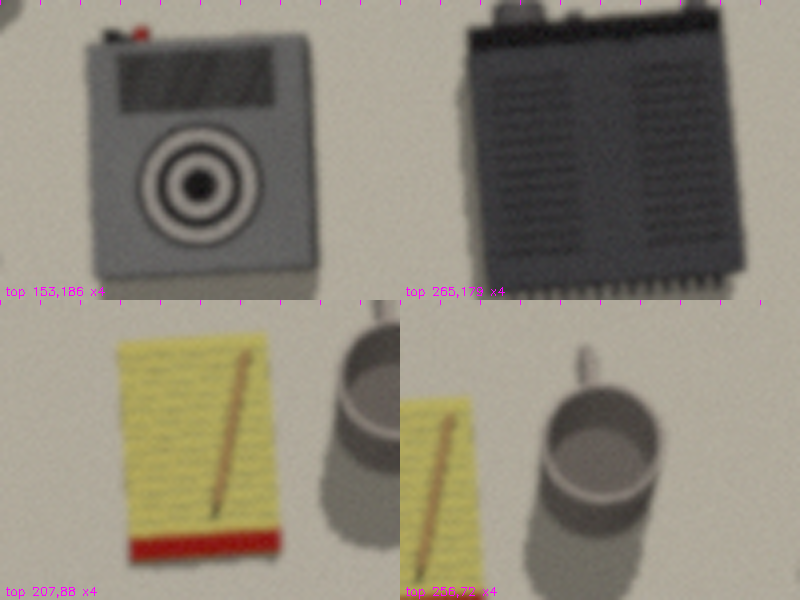

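```bash
cat > fit.py <<'E'
from h import *
from scipy.optimize import least_squares, minimize
# boxes: x0,x1,y half,z0,z1
B={'tuner':(-.060,0,.060,0,.045),'clock':(-.036,0,.040,0,.056),'speaker':(-.055,0,.035,0,.085),'key':(-.075,0,.0275,0,.012),
'transceiver':(-.085,.085,.0825,0,.060),'psu':(-.075,.075,.070,0,.055),'pad':(-.076,.076,.051,0,.008)}
def corners(n,p,top=True,z=0):
    x0,x1,h,z0,z1=B[n]; P=np.array([[x1,h],[x1,-h],[x0,-h],[x0,h]]); c,s=np.cos(p[2]),np.sin(p[2])
    Q=P@np.array([[c,s],[-s,c]])+p[:2]
    return np.c_[Q,np.full(4,z+(z1 if top else z0))]   # F+ F- B- B+
def segs(C,n,p,z=0):
    t=proj(C,corners(n,p,True,z)); b=proj(C,corners(n,p,False,z))
    hull=cv2.convexHull(np.vstack([t,b]).astype(np.float32))[:,0]
    S=[(hull[i],hull[(i+1)%len(hull)]) for i in range(len(hull))]
    return S+[(t[i],t[(i+1)%4]) for i in range(4)]
def grad(C):
    g=cv2.GaussianBlur(C[0].astype(np.float32),(0,0),0.8)
    G=sum(np.hypot(cv2.Sobel(g[...,i],cv2.CV_32F,1,0),cv2.Sobel(g[...,i],cv2.CV_32F,0,1)) for i in range(3))
    return np.minimum(G,np.percentile(G,98))/np.percentile(G,98)
def refine(Cs,n,p0,z=0,r=(.008,.008,.12)):
    Gs=[grad(C) for C in Cs]; r=np.array(r)
    def f(d):
        p=p0+d*r; tot=0
        for C,G in zip(Cs,Gs):
            for a,b in segs(C,n,p,z):
                k=np.linspace(0,1,40)[:,None]; q=(a*(1-k)+b*k).astype(np.float32)
                L=np.linalg.norm(b-a); tot-=L*cv2.remap(G,q[None,:,0],q[None,:,1],1).mean()
        return tot+ 2*(np.abs(d)>1).sum()*50
    best=min((minimize(f,s,method='Nelder-Mead',options=dict(initial_simplex=np.vstack([s,s+.4*np.eye(3)]),xatol=.005,fatol=.01)) for s in np.random.default_rng(0).uniform(-.6,.6,(8,3))),key=lambda o:o.fun)
    return p0+best.x*r
def overlay(C,n,p,img,off,s,z=0,col=(0,255,0)):
    for a,b in segs(C,n,p,z):
        A,Bq=[(int(round((q[0]-off[0]+.5)*s)),int(round((q[1]-off[1]+.5)*s))) for q in(a,b)]; cv2.line(img,A,Bq,col,1)
E
cat > m.py <<'E'
from fit import *
T,S=cam("top"),cam("scene")
def c5(o,pts): return [(None if q is None else (q[0]/o[2]+o[0]-.5,q[1]/o[2]+o[1]-.5)) for q in pts]
# top-face corners F+ F- B- B+ : (top),(scene)
K=1.42
obs={'tuner':(c5((92,146,5),[(72,132),(285,66),None,(108,236)]),c5((343,119,5),[(285,73),(222,208),(130,182),(193,42)])),
'key':(c5((93,212,5),[(140,130),(225,75),(297,200),(208,262)]),[None]*4),
'clock':(c5((348,131,5),[(130,135),(278,98),(288,150),None]),c5((190,278,5),[(273,85),(183,215),(127,183),(220,55)])),
'speaker':(c5((362,200,5),[(160,82),(293,102),(280,205),None]),c5((132,236,5),[(282,128),(165,215),(102,115),(228,50)])),
'transceiver':(c5((265,179,4),[(68,28),(320,12),(345,270),None]),c5((0,0,K),[(410,310),(352,362),(287,315),(342,262)])),
'psu':(c5((153,186,4),[(87,45),(308,37),(317,268),(95,277)]),c5((0,0,K),[(490,222),(447,258),(390,220),(437,184)])),
'pad':(c5((207,88,4),[(118,45),(268,32),(281,252),(130,262)]),c5((0,0,K),[(548,357),(520,395),(453,348),(487,316)]))}
R={}
t=[]
for n,(a,b) in obs.items():
    def res(p):
        r=[]
        for C,o in((T,a),(S,b)):
            q=proj(C,corners(n,p)); r+=[(q[i]-o[i]) for i in range(4) if o[i] is not None]
        return np.concatenate(r)
    c=np.mean([ray(T,*q,B[n][4]) for q in a if q],axis=0)
    p=least_squares(lambda p:res(p),[c[0],c[1],0],loss='soft_l1').x
    q=refine([T,S] if n!='key' else [T],n,p)
    R[n]=q; print(n,p.round(4),q.round(4),'res',np.abs(res(p)).max().round(2))
    for C in(T,S):
        m=proj(C,corners(n,q)).mean(0); s=4; o=(int(m[0])-25*(4//s),int(m[1])-25); o=(int(m[0])-33,int(m[1])-25)
        im=cv2.resize(C[0][max(o[1],0):o[1]+50,o[0]:o[0]+66],(198,150),interpolation=cv2.INTER_CUBIC)
        if n in('transceiver',): pass
        overlay(C,n,q,im,o,3); t.append(im)
while len(t)<16:t.append(np.zeros_like(t[0]))
im=np.vstack([np.hstack(t[i:i+4]) for i in range(0,16,4)]); cv2.imwrite('pics/fit1.png',cv2.cvtColor(im,cv2.COLOR_RGB2BGR))
np.savez('poses.npz',**R)
E
python3 m.py
```

```text
tuner [0.6065 0.3437 0.3048] [0.6083 0.3452 0.317 ] res 1.72
key [0.4322 0.349  0.5221] [0.4328 0.3477 0.4762] res 1.33
clock [ 0.6174 -0.3312  0.2073] [ 0.6175 -0.3329  0.1734] res 1.82
speaker [ 0.4463 -0.365  -0.1924] [ 0.4451 -0.366  -0.2059] res 2.94
transceiver [ 0.458  -0.1391  0.0509] [ 0.4566 -0.1394  0.0495] res 3.07
psu [0.4443 0.1483 0.0111] [0.4439 0.1492 0.0234] res 2.65
pad [0.7154 0.0106 0.043 ] [0.7148 0.0086 0.0343] res 2.15
```

View pics/fit1.png

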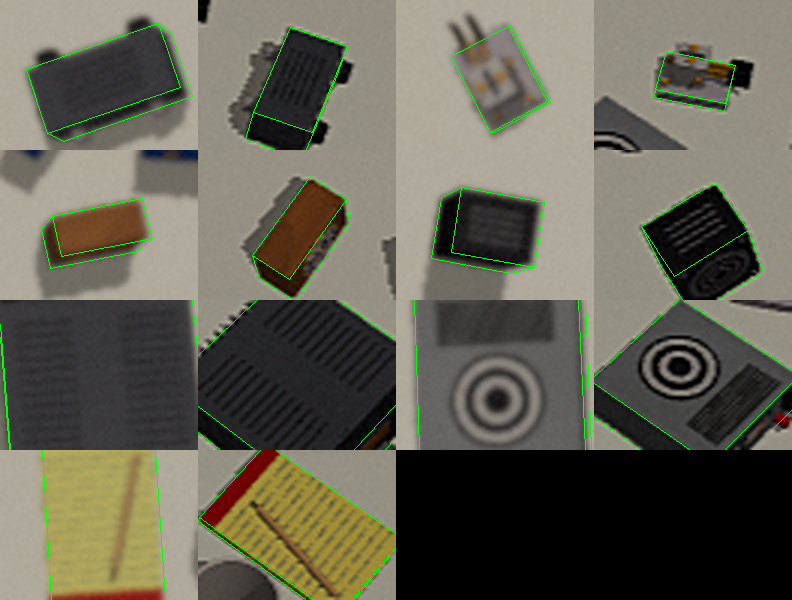

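```bash
cat > d.py <<'E'
import sys; from h import *
from scipy.spatial.transform import Rotation as Ro
def go(x,y,z,head):
    o=bot.get_obs(); w=o['tool_rot']; R=Ro.from_quat([w[1],w[2],w[3],w[0]]).as_matrix()
    h=np.degrees(np.arctan2(R[1,1],R[0,1])); dh=(head-h+90)%180-90
    Rn=Ro.from_euler('z',dh,degrees=True).as_matrix()@R; d=np.array([x,y,z])-o['eef_pos']
    print('az %.1f (alt %.1f)'%(-dh,-dh+180*np.sign(dh)),'shift after turn',(Rn.T@d*1e3).round(1),'| tilt',R[:2,2].round(4),'pos',o['eef_pos'].round(4),'head %.1f'%h,'t',round(o['t'],2),'q7 %.2f'%o['q'][6])
if __name__=='__main__': go(*map(float,sys.argv[1:5]))
E
python3 d.py .5798 .3359 .15 18.2
```

```text
az 53.3 (alt -126.7) shift after turn [-403.2  252.4   81.3] | tilt [0. 0.] pos [0.2141 0.6402 0.2313] head 71.5 t 0.5 q7 -0.08
```

>>> jog_arm(rows=[{"az":7,"fingers":85},{"az":7},{"az":7},{"az":7},{"az":7},{"az":7},{"az":7},{"az":4.3}], force=50)

```text
invalid input
```

>>> jog_arm(rows=[{"x":-40,"y":25,"z":5},{"x":-40,"y":25,"z":5},{"x":-40,"y":25,"z":5},{"x":-40,"y":25,"z":5},{"x":-40,"y":25,"z":5},{"x":-40,"y":25,"z":5},{"x":-40,"y":25,"z":5},{"x":-40,"y":25,"z":5}])

```text
invalid input
```

```bash
python3 d.py .5798 .3359 .15 18.2
```

```text
az 53.3 (alt -126.7) shift after turn [-403.2  252.4   81.3] | tilt [0. 0.] pos [0.2141 0.6402 0.2313] head 71.5 t 0.5 q7 -0.08
```

>>> jog_arm(rows=[{"fingers":85,"x":0,"y":0,"z":0,"ax":0,"ay":0,"az":7},{"fingers":85,"x":0,"y":0,"z":0,"ax":0,"ay":0,"az":7},{"fingers":85,"x":0,"y":0,"z":0,"ax":0,"ay":0,"az":7},{"fingers":85,"x":0,"y":0,"z":0,"ax":0,"ay":0,"az":7},{"fingers":85,"x":0,"y":0,"z":0,"ax":0,"ay":0,"az":7},{"fingers":85,"x":0,"y":0,"z":0,"ax":0,"ay":0,"az":7},{"fingers":85,"x":0,"y":0,"z":0,"ax":0,"ay":0,"az":7},{"fingers":85,"x":0,"y":0,"z":0,"ax":0,"ay":0,"az":4.3}], force=50)

```text
t: 1.3
eef_pos: [0.214, 0.6402, 0.2313]
tool_rot: [-0.0, 0.588, 0.809, 0.0]
contact_force: [-0.0, -0.3, 0.2]
gripper_width: 0.993
grasp_force: 0.0
```

```bash
python3 d.py .5798 .3359 .15 18.2
```

```text
az -0.2 (alt 179.8) shift after turn [-403.3  252.5   81.3] | tilt [0. 0.] pos [0.214  0.6402 0.2313] head 18.0 t 1.3 q7 -0.93
```

>>> jog_arm(rows=[{"fingers":85,"x":-36,"y":22.5,"z":0,"ax":0,"ay":0,"az":0},{"fingers":85,"x":-36,"y":22.5,"z":0,"ax":0,"ay":0,"az":0},{"fingers":85,"x":-36,"y":22.5,"z":0,"ax":0,"ay":0,"az":0},{"fingers":85,"x":-36,"y":22.5,"z":0,"ax":0,"ay":0,"az":0},{"fingers":85,"x":-36,"y":22.5,"z":0,"ax":0,"ay":0,"az":0},{"fingers":85,"x":-36,"y":22.5,"z":0,"ax":0,"ay":0,"az":0},{"fingers":85,"x":-36,"y":22.5,"z":0,"ax":0,"ay":0,"az":0},{"fingers":85,"x":-36,"y":22.5,"z":0,"ax":0,"ay":0,"az":0}])

```text
t: 2.1
eef_pos: [0.4762, 0.4217, 0.2315]
tool_rot: [-0.0, 0.586, 0.81, 0.0]
contact_force: [0.8, 0.9, -0.5]
gripper_width: 0.995
grasp_force: 0.0
```

>>> jog_arm(rows=[{"fingers":85,"x":-36,"y":22.5,"z":10,"ax":0,"ay":0,"az":0},{"fingers":85,"x":-36,"y":22.5,"z":15,"ax":0,"ay":0,"az":0},{"fingers":85,"x":-33,"y":21.5,"z":15,"ax":0,"ay":0,"az":0},{"fingers":85,"x":-10,"y":6,"z":15,"ax":0,"ay":0,"az":0},{"fingers":85,"x":0,"y":0,"z":15,"ax":0,"ay":0,"az":0},{"fingers":85,"x":0,"y":0,"z":11,"ax":0,"ay":0,"az":0},{"fingers":85,"x":0,"y":0,"z":0,"ax":0,"ay":0,"az":0},{"fingers":85,"x":0,"y":0,"z":0,"ax":0,"ay":0,"az":0}])

```text
t: 2.9
eef_pos: [0.5786, 0.3382, 0.1503]
tool_rot: [-0.0, 0.585, 0.811, 0.0]
contact_force: [0.5, -0.6, -0.1]
gripper_width: 0.996
grasp_force: 0.0
```

```bash
python3 d.py .5798 .3359 .006 18.2
```

```text
az 0.2 (alt -179.8) shift after turn [ -2.6   0.5 144.3] | tilt [-0.0006  0.0007] pos [0.5786 0.3382 0.1503] head 18.4 t 2.9 q7 -0.14
```

>>> jog_arm(rows=[{"fingers":85,"x":-2.6,"y":0.5,"z":24,"ax":0,"ay":0,"az":0},{"fingers":85,"x":0,"y":0,"z":24,"ax":0,"ay":0,"az":0},{"fingers":85,"x":0,"y":0,"z":24,"ax":0,"ay":0,"az":0},{"fingers":85,"x":0,"y":0,"z":24,"ax":0,"ay":0,"az":0},{"fingers":85,"x":0,"y":0,"z":20,"ax":0,"ay":0,"az":0},{"fingers":85,"x":0,"y":0,"z":16,"ax":0,"ay":0,"az":0},{"fingers":85,"x":0,"y":0,"z":10,"ax":0,"ay":0,"az":0},{"fingers":60,"x":0,"y":0,"z":0,"ax":0,"ay":0,"az":0}])

```text
t: 3.7
eef_pos: [0.5805, 0.3341, 0.0075]
tool_rot: [-0.0, 0.586, 0.81, -0.001]
contact_force: [0.0, 0.1, 0.3]
gripper_width: 0.855
grasp_force: 0.0
```

>>> jog_arm(rows=[{"fingers":40,"x":0,"y":0,"z":0,"ax":0,"ay":0,"az":0},{"fingers":40,"x":0,"y":0,"z":0,"ax":0,"ay":0,"az":0},{"fingers":40,"x":0,"y":0,"z":0,"ax":0,"ay":0,"az":0},{"fingers":40,"x":0,"y":0,"z":0,"ax":0,"ay":0,"az":0},{"fingers":40,"x":0,"y":0,"z":0,"ax":0,"ay":0,"az":0},{"fingers":40,"x":0,"y":0,"z":0,"ax":0,"ay":0,"az":0},{"fingers":40,"x":0,"y":0,"z":0,"ax":0,"ay":0,"az":0},{"fingers":40,"x":0,"y":0,"z":0,"ax":0,"ay":0,"az":0}])

```text
t: 4.5
eef_pos: [0.5816, 0.3342, 0.0091]
tool_rot: [0.0, 0.586, 0.81, 0.001]
contact_force: [-1.8, -0.2, 6.1]
gripper_width: 0.696
grasp_force: 57.3
```

>>> jog_arm(rows=[{"fingers":40,"x":0,"y":0,"z":-10,"ax":0,"ay":0,"az":0},{"fingers":40,"x":0,"y":0,"z":-20,"ax":0,"ay":0,"az":0},{"fingers":40,"x":0,"y":0,"z":-30,"ax":0,"ay":0,"az":0},{"fingers":40,"x":0,"y":0,"z":-30,"ax":0,"ay":0,"az":3},{"fingers":40,"x":0,"y":0,"z":-30,"ax":0,"ay":0,"az":3},{"fingers":40,"x":0,"y":0,"z":-30,"ax":0,"ay":0,"az":3},{"fingers":40,"x":0,"y":0,"z":-20,"ax":0,"ay":0,"az":3},{"fingers":40,"x":0,"y":0,"z":-10,"ax":0,"ay":0,"az":3}])

```text
t: 5.3
eef_pos: [0.5817, 0.334, 0.1906]
tool_rot: [0.0, 0.688, 0.726, 0.001]
contact_force: [-0.2, 0.2, -4.6]
gripper_width: 0.692
grasp_force: 56.3
```

```bash
python3 d.py .4567 -.1416 .16 2.84
```

```text
az 0.2 (alt -179.8) shift after turn [-468.8 -148.5   29.7] | tilt [0.002  0.0014] pos [0.5817 0.334  0.1906] head 3.1 t 5.3 q7 -0.37
```

>>> jog_arm(rows=[{"fingers":40,"x":-20,"y":-6,"z":0,"ax":0,"ay":0,"az":0.2},{"fingers":40,"x":-36,"y":-11.5,"z":0,"ax":0,"ay":0,"az":0},{"fingers":40,"x":-36,"y":-11.5,"z":0,"ax":0,"ay":0,"az":0},{"fingers":40,"x":-36,"y":-11.5,"z":0,"ax":0,"ay":0,"az":0},{"fingers":40,"x":-36,"y":-11.5,"z":0,"ax":0,"ay":0,"az":0},{"fingers":40,"x":-36,"y":-11.5,"z":0,"ax":0,"ay":0,"az":0},{"fingers":40,"x":-36,"y":-11.5,"z":0,"ax":0,"ay":0,"az":0},{"fingers":40,"x":-36,"y":-11.5,"z":0,"ax":0,"ay":0,"az":0}])

```text
t: 6.1
eef_pos: [0.5079, 0.056, 0.1882]
tool_rot: [-0.0, 0.688, 0.725, -0.0]
contact_force: [0.6, -1.4, -3.8]
gripper_width: 0.695
grasp_force: 56.1
```

>>> jog_arm(rows=[{"fingers":40,"x":-36,"y":-11.5,"z":0,"ax":0,"ay":0,"az":0},{"fingers":40,"x":-36,"y":-11.5,"z":0,"ax":0,"ay":0,"az":0},{"fingers":40,"x":-36,"y":-11.5,"z":5,"ax":0,"ay":0,"az":0},{"fingers":40,"x":-36,"y":-11.5,"z":5,"ax":0,"ay":0,"az":0},{"fingers":40,"x":-30,"y":-10,"z":5,"ax":0,"ay":0,"az":0},{"fingers":40,"x":-18,"y":-6,"z":5,"ax":0,"ay":0,"az":0},{"fingers":40,"x":-4.8,"y":0,"z":5,"ax":0,"ay":0,"az":0},{"fingers":40,"x":0,"y":0,"z":5,"ax":0,"ay":0,"az":0}])

```text
t: 6.9
eef_pos: [0.4574, -0.1424, 0.1581]
tool_rot: [-0.0, 0.689, 0.725, 0.0]
contact_force: [-0.6, 0.4, -4.2]
gripper_width: 0.694
grasp_force: 56.2
```

```bash
python3 d.py .4567 -.1416 .069 2.84
```

```text
az 0.1 (alt -179.9) shift after turn [ 0.8 -0.6 89.1] | tilt [0.0001 0.0002] pos [ 0.4574 -0.1424  0.1581] head 2.9 t 6.9 q7 0.43
```

>>> jog_arm(rows=[{"fingers":40,"x":0.8,"y":-0.6,"z":15,"ax":0,"ay":0,"az":0},{"fingers":40,"x":0,"y":0,"z":18,"ax":0,"ay":0,"az":0},{"fingers":40,"x":0,"y":0,"z":18,"ax":0,"ay":0,"az":0},{"fingers":40,"x":0,"y":0,"z":14,"ax":0,"ay":0,"az":0},{"fingers":40,"x":0,"y":0,"z":10,"ax":0,"ay":0,"az":0},{"fingers":40,"x":0,"y":0,"z":6,"ax":0,"ay":0,"az":0},{"fingers":40,"x":0,"y":0,"z":4,"ax":0,"ay":0,"az":0},{"fingers":40,"x":0,"y":0,"z":1,"ax":0,"ay":0,"az":0}])

```text
t: 7.7
eef_pos: [0.4571, -0.141, 0.0722]
tool_rot: [-0.0, 0.688, 0.726, 0.0]
contact_force: [0.0, -0.7, -3.8]
gripper_width: 0.691
grasp_force: 56.2
```

>>> jog_arm(rows=[{"fingers":40,"x":0,"y":0,"z":0.5,"ax":0,"ay":0,"az":0},{"fingers":40,"x":0,"y":0,"z":0.5,"ax":0,"ay":0,"az":0},{"fingers":40,"x":0,"y":0,"z":0.5,"ax":0,"ay":0,"az":0},{"fingers":40,"x":0,"y":0,"z":0.5,"ax":0,"ay":0,"az":0},{"fingers":40,"x":0,"y":0,"z":0.3,"ax":0,"ay":0,"az":0},{"fingers":40,"x":0,"y":0,"z":0,"ax":0,"ay":0,"az":0},{"fingers":40,"x":0,"y":0,"z":0,"ax":0,"ay":0,"az":0},{"fingers":40,"x":0,"y":0,"z":0,"ax":0,"ay":0,"az":0}])

```text
t: 8.5
eef_pos: [0.4569, -0.1413, 0.07]
tool_rot: [-0.0, 0.688, 0.725, 0.0]
contact_force: [0.3, 0.2, -3.5]
gripper_width: 0.695
grasp_force: 56.2
```

>>> jog_arm(rows=[{"fingers":40,"x":0,"y":0,"z":0.5,"ax":0,"ay":0,"az":0},{"fingers":40,"x":0,"y":0,"z":0.5,"ax":0,"ay":0,"az":0},{"fingers":40,"x":0,"y":0,"z":0.3,"ax":0,"ay":0,"az":0},{"fingers":40,"x":0,"y":0,"z":0.2,"ax":0,"ay":0,"az":0},{"fingers":40,"x":0,"y":0,"z":0,"ax":0,"ay":0,"az":0},{"fingers":40,"x":0,"y":0,"z":0,"ax":0,"ay":0,"az":0},{"fingers":40,"x":0,"y":0,"z":0,"ax":0,"ay":0,"az":0},{"fingers":40,"x":0,"y":0,"z":0,"ax":0,"ay":0,"az":0}])

```text
t: 9.3
eef_pos: [0.4569, -0.1413, 0.069]
tool_rot: [-0.0, 0.688, 0.725, 0.0]
contact_force: [-2.5, 0.2, 6.3]
gripper_width: 0.692
grasp_force: 57.5
```

>>> jog_arm(rows=[{"fingers":64,"x":0,"y":0,"z":0,"ax":0,"ay":0,"az":0},{"fingers":68,"x":0,"y":0,"z":0,"ax":0,"ay":0,"az":0},{"fingers":80,"x":0,"y":0,"z":0,"ax":0,"ay":0,"az":0},{"fingers":80,"x":0,"y":0,"z":0,"ax":0,"ay":0,"az":0},{"fingers":80,"x":0,"y":0,"z":-5,"ax":0,"ay":0,"az":0},{"fingers":80,"x":0,"y":0,"z":-15,"ax":0,"ay":0,"az":0},{"fingers":80,"x":0,"y":0,"z":-25,"ax":0,"ay":0,"az":0},{"fingers":80,"x":0,"y":0,"z":-25,"ax":0,"ay":0,"az":0}])

```text
t: 10.1
eef_pos: [0.4565, -0.1414, 0.1393]
tool_rot: [-0.0, 0.688, 0.725, -0.0]
contact_force: [0.8, 1.2, 0.1]
gripper_width: 0.938
grasp_force: 0.0
```

```bash
cat > chk.py <<'E'
import sys; from fit import *
# chk name x y yaw z pic : refine around the guess and draw it
n,x,y,w,z,out=sys.argv[1],*map(float,sys.argv[2:6]),sys.argv[6]
T,S=cam("top"),cam("scene"); q=refine([T,S],n,np.array([x,y,w]),z,(.012,.012,.15)); print(n,q.round(4)); t=[]
for C in(T,S):
    m=proj(C,corners(n,q,True,z)).mean(0).astype(int); o=(m[0]-50,m[1]-50); s=4
    a=cv2.resize(C[0][o[1]:o[1]+100,o[0]:o[0]+100],(400,400),interpolation=cv2.INTER_CUBIC)
    overlay(C,n,q,a,o,s,z); t.append(a)
cv2.imwrite('pics/'+out,cv2.cvtColor(np.hstack(t),cv2.COLOR_RGB2BGR))
E
python3 d.py .6 -.33 .2 9.9
```

```text
az -6.9 (alt 173.1) shift after turn [-210.5  108.9  -60.8] | tilt [-0.001  -0.0002] pos [ 0.4565 -0.1414  0.1393] head 3.0 t 10.1 q7 0.46
```

>>> jog_arm(rows=[{"fingers":80,"x":0,"y":0,"z":-30,"ax":0,"ay":0,"az":-7.5},{"fingers":80,"x":-31,"y":15,"z":-20,"ax":0,"ay":0,"az":0},{"fingers":80,"x":-31,"y":15,"z":0,"ax":0,"ay":0,"az":0},{"fingers":80,"x":-31,"y":15,"z":0,"ax":0,"ay":0,"az":0},{"fingers":80,"x":-31,"y":15,"z":0,"ax":0,"ay":0,"az":0},{"fingers":80,"x":-31,"y":15,"z":0,"ax":0,"ay":0,"az":0},{"fingers":80,"x":-31,"y":15,"z":0,"ax":0,"ay":0,"az":0},{"fingers":80,"x":-30,"y":15,"z":0,"ax":0,"ay":0,"az":0}])

```text
t: 10.9
eef_pos: [0.6001, -0.3357, 0.1886]
tool_rot: [-0.0, 0.639, 0.769, -0.0]
contact_force: [0.8, -0.9, 0.6]
gripper_width: 0.939
grasp_force: 0.0
```

```bash
python3 d.py .5998 -.3360 .02 10.5; python3 chk.py tuner .4866 -.1380 .05 .060 c1.png
```

```text
az 0.0 (alt -180.0) shift after turn [ -0.2  -0.3 168.6] | tilt [-0.0002 -0.0001] pos [ 0.6001 -0.3357  0.1886] head 10.5 t 10.9 q7 0.87
tuner [ 0.4903 -0.1356  0.099 ]
```

View pics/c1.png

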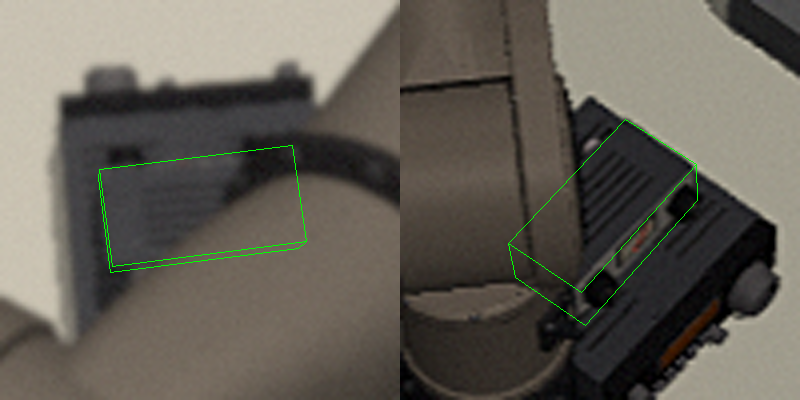

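>>> jog_arm(rows=[{"fingers":70,"x":0,"y":0,"z":28,"ax":0,"ay":0,"az":0},{"fingers":70,"x":0,"y":0,"z":28,"ax":0,"ay":0,"az":0},{"fingers":70,"x":0,"y":0,"z":28,"ax":0,"ay":0,"az":0},{"fingers":70,"x":0,"y":0,"z":28,"ax":0,"ay":0,"az":0},{"fingers":70,"x":0,"y":0,"z":25,"ax":0,"ay":0,"az":0},{"fingers":70,"x":0,"y":0,"z":20,"ax":0,"ay":0,"az":0},{"fingers":70,"x":0,"y":0,"z":11,"ax":0,"ay":0,"az":0},{"fingers":50,"x":0,"y":0,"z":0,"ax":0,"ay":0,"az":0}], force=30)

```text
t: 11.8
eef_pos: [0.5985, -0.3335, 0.0191]
tool_rot: [-0.001, 0.639, 0.769, -0.0]
contact_force: [-0.2, 0.7, 0.1]
gripper_width: 0.666
grasp_force: 0.0
```

>>> jog_arm(rows=[{"fingers":40,"x":0,"y":0,"z":0,"ax":0,"ay":0,"az":0},{"fingers":20,"x":0,"y":0,"z":0,"ax":0,"ay":0,"az":0},{"fingers":20,"x":0,"y":0,"z":0,"ax":0,"ay":0,"az":0},{"fingers":20,"x":0,"y":0,"z":0,"ax":0,"ay":0,"az":0},{"fingers":20,"x":0,"y":0,"z":0,"ax":0,"ay":0,"az":0},{"fingers":20,"x":0,"y":0,"z":0,"ax":0,"ay":0,"az":0},{"fingers":20,"x":0,"y":0,"z":0,"ax":0,"ay":0,"az":0},{"fingers":20,"x":0,"y":0,"z":0,"ax":0,"ay":0,"az":0}])

```text
t: 12.6
eef_pos: [0.6002, -0.3349, 0.0218]
tool_rot: [0.001, 0.639, 0.769, 0.0]
contact_force: [-0.9, 0.7, 6.3]
gripper_width: 0.417
grasp_force: 31.5
```

>>> jog_arm(rows=[{"fingers":20,"x":0,"y":0,"z":-10,"ax":0,"ay":0,"az":0},{"fingers":20,"x":0,"y":0,"z":-25,"ax":0,"ay":0,"az":0},{"fingers":20,"x":-10,"y":0,"z":-30,"ax":0,"ay":0,"az":0},{"fingers":20,"x":-25,"y":0,"z":-30,"ax":0,"ay":0,"az":0},{"fingers":20,"x":-25,"y":0,"z":-30,"ax":0,"ay":0,"az":0},{"fingers":20,"x":-25,"y":0,"z":-30,"ax":0,"ay":0,"az":0},{"fingers":20,"x":-25,"y":0,"z":-25,"ax":0,"ay":0,"az":0},{"fingers":20,"x":-25,"y":0,"z":0,"ax":0,"ay":0,"az":0}])

```text
t: 13.4
eef_pos: [0.6255, -0.4698, 0.2062]
tool_rot: [0.004, 0.639, 0.769, 0.0]
contact_force: [-0.2, -0.8, -1.2]
gripper_width: 0.416
grasp_force: 30.7
```

```bash
python3 chk.py tuner .4866 -.1380 .05 .060 c2.png; python3 d.py .4569 -.1390 .23 2.84
```

```text
tuner [ 0.4884 -0.1367  0.06  ]
az 7.4 (alt -172.6) shift after turn [ 340.4 -148.9  -29.4] | tilt [ 0.0002 -0.0039] pos [ 0.6225 -0.4718  0.2018] head 10.3 t 13.5 q7 1.00
```

View pics/c2.png

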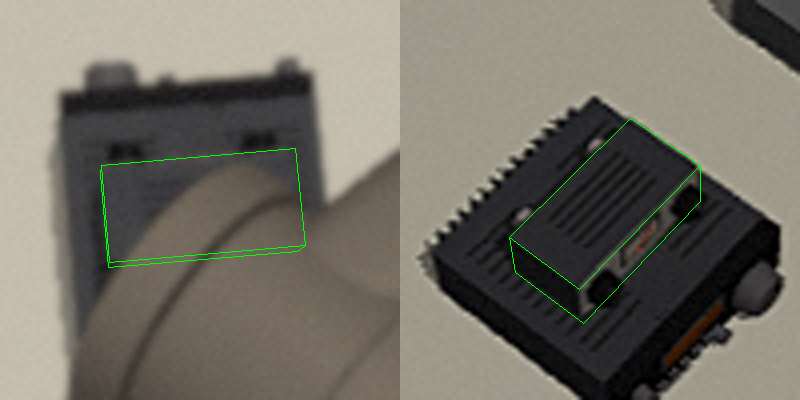

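>>> jog_arm(rows=[{"fingers":20,"x":0,"y":0,"z":-15,"ax":0,"ay":0,"az":3.6},{"fingers":20,"x":0,"y":0,"z":-15,"ax":0,"ay":0,"az":3.6},{"fingers":20,"x":20,"y":-9,"z":0,"ax":0,"ay":0,"az":0},{"fingers":20,"x":34,"y":-15,"z":0,"ax":0,"ay":0,"az":0},{"fingers":20,"x":34,"y":-15,"z":0,"ax":0,"ay":0,"az":0},{"fingers":20,"x":34,"y":-15,"z":0,"ax":0,"ay":0,"az":0},{"fingers":20,"x":34,"y":-15,"z":0,"ax":0,"ay":0,"az":0},{"fingers":20,"x":34,"y":-15,"z":0,"ax":0,"ay":0,"az":0}])

```text
t: 14.3
eef_pos: [0.5278, -0.2799, 0.23]
tool_rot: [-0.001, 0.686, 0.727, 0.0]
contact_force: [0.1, 0.3, -0.8]
gripper_width: 0.42
grasp_force: 30.7
```

>>> jog_arm(rows=[{"fingers":20,"x":34,"y":-15,"z":0,"ax":0,"ay":0,"az":0},{"fingers":20,"x":34,"y":-15,"z":0,"ax":0,"ay":0,"az":0},{"fingers":20,"x":34,"y":-15,"z":0,"ax":0,"ay":0,"az":0},{"fingers":20,"x":28,"y":-12,"z":0,"ax":0,"ay":0,"az":0},{"fingers":20,"x":15,"y":-6,"z":0,"ax":0,"ay":0,"az":0},{"fingers":20,"x":5,"y":-2,"z":0,"ax":0,"ay":0,"az":0},{"fingers":20,"x":0,"y":0,"z":0,"ax":0,"ay":0,"az":0},{"fingers":20,"x":0,"y":0,"z":0,"ax":0,"ay":0,"az":0}])

```text
t: 15.1
eef_pos: [0.456, -0.1371, 0.2306]
tool_rot: [0.0, 0.687, 0.727, -0.0]
contact_force: [0.5, 0.6, -0.8]
gripper_width: 0.418
grasp_force: 30.7
```

```bash
python3 d.py .4575 -.1380 .127 3.0
```

```text
az 0.3 (alt -179.7) shift after turn [ -0.9   1.4 103.6] | tilt [ 0.0004 -0.0004] pos [ 0.456  -0.1371  0.2306] head 3.3 t 15.1 q7 0.34
```

>>> jog_arm(rows=[{"fingers":20,"x":-0.9,"y":1.4,"z":15,"ax":0,"ay":0,"az":0.3},{"fingers":20,"x":0,"y":0,"z":22,"ax":0,"ay":0,"az":0},{"fingers":20,"x":0,"y":0,"z":22,"ax":0,"ay":0,"az":0},{"fingers":20,"x":0,"y":0,"z":18,"ax":0,"ay":0,"az":0},{"fingers":20,"x":0,"y":0,"z":11,"ax":0,"ay":0,"az":0},{"fingers":20,"x":0,"y":0,"z":7,"ax":0,"ay":0,"az":0},{"fingers":20,"x":0,"y":0,"z":4,"ax":0,"ay":0,"az":0},{"fingers":20,"x":0,"y":0,"z":1,"ax":0,"ay":0,"az":0}])

```text
t: 15.9
eef_pos: [0.4575, -0.1375, 0.1305]
tool_rot: [0.0, 0.688, 0.725, 0.0]
contact_force: [0.9, 0.2, -1.8]
gripper_width: 0.42
grasp_force: 30.7
```

>>> jog_arm(rows=[{"fingers":20,"x":0,"y":0,"z":0.8,"ax":0,"ay":0,"az":0},{"fingers":20,"x":0,"y":0,"z":0.8,"ax":0,"ay":0,"az":0},{"fingers":20,"x":0,"y":0,"z":0.8,"ax":0,"ay":0,"az":0},{"fingers":20,"x":0,"y":0,"z":0.6,"ax":0,"ay":0,"az":0},{"fingers":20,"x":0,"y":0,"z":0.5,"ax":0,"ay":0,"az":0},{"fingers":20,"x":0,"y":0,"z":0,"ax":0,"ay":0,"az":0},{"fingers":20,"x":0,"y":0,"z":0,"ax":0,"ay":0,"az":0},{"fingers":20,"x":0,"y":0,"z":0,"ax":0,"ay":0,"az":0}])

```text
t: 16.7
eef_pos: [0.4572, -0.1372, 0.127]
tool_rot: [-0.0, 0.688, 0.725, 0.0]
contact_force: [-0.1, 0.5, -2.2]
gripper_width: 0.415
grasp_force: 30.7
```

>>> jog_arm(rows=[{"fingers":20,"x":0,"y":0,"z":0.5,"ax":0,"ay":0,"az":0},{"fingers":20,"x":0,"y":0,"z":0.3,"ax":0,"ay":0,"az":0},{"fingers":20,"x":0,"y":0,"z":0.3,"ax":0,"ay":0,"az":0},{"fingers":20,"x":0,"y":0,"z":0.3,"ax":0,"ay":0,"az":0},{"fingers":20,"x":0,"y":0,"z":0,"ax":0,"ay":0,"az":0},{"fingers":20,"x":0,"y":0,"z":0,"ax":0,"ay":0,"az":0},{"fingers":20,"x":0,"y":0,"z":0,"ax":0,"ay":0,"az":0},{"fingers":20,"x":0,"y":0,"z":0,"ax":0,"ay":0,"az":0}])

```text
t: 17.5
eef_pos: [0.4573, -0.1372, 0.1267]
tool_rot: [-0.0, 0.688, 0.725, 0.0]
contact_force: [-5.3, 1.6, 14.6]
gripper_width: 0.424
grasp_force: 32.8
```

>>> jog_arm(rows=[{"fingers":20,"x":0,"y":0,"z":-0.7,"ax":0,"ay":0,"az":0},{"fingers":40,"x":0,"y":0,"z":0,"ax":0,"ay":0,"az":0},{"fingers":45,"x":0,"y":0,"z":0,"ax":0,"ay":0,"az":0},{"fingers":65,"x":0,"y":0,"z":0,"ax":0,"ay":0,"az":0},{"fingers":65,"x":0,"y":0,"z":0,"ax":0,"ay":0,"az":0},{"fingers":65,"x":0,"y":0,"z":-10,"ax":0,"ay":0,"az":0},{"fingers":65,"x":0,"y":0,"z":-25,"ax":0,"ay":0,"az":0},{"fingers":65,"x":0,"y":0,"z":-30,"ax":0,"ay":0,"az":0}])

```text
t: 18.3
eef_pos: [0.4564, -0.1374, 0.1919]
tool_rot: [-0.001, 0.688, 0.725, -0.001]
contact_force: [-0.1, -0.4, 0.4]
gripper_width: 0.766
grasp_force: 0.0
```

```bash
python3 d.py .4182 -.3604 .25 -11.5
```

```text
az 14.5 (alt -165.5) shift after turn [-226.2    6.9  -58. ] | tilt [-0.0023 -0.0005] pos [ 0.4564 -0.1374  0.1919] head 3.0 t 18.3 q7 0.38
```

>>> jog_arm(rows=[{"fingers":85,"x":0,"y":0,"z":-30,"ax":0,"ay":0,"az":0},{"fingers":85,"x":0,"y":0,"z":-28,"ax":0,"ay":0,"az":7.2},{"fingers":85,"x":0,"y":0,"z":0,"ax":0,"ay":0,"az":7.3},{"fingers":85,"x":-40,"y":1,"z":0,"ax":0,"ay":0,"az":0},{"fingers":85,"x":-45,"y":1,"z":0,"ax":0,"ay":0,"az":0},{"fingers":85,"x":-45,"y":1,"z":0,"ax":0,"ay":0,"az":0},{"fingers":85,"x":-45,"y":2,"z":0,"ax":0,"ay":0,"az":0},{"fingers":85,"x":-45,"y":2,"z":0,"ax":0,"ay":0,"az":0}])

```text
t: 19.1
eef_pos: [0.4198, -0.3558, 0.2501]
tool_rot: [0.0, 0.774, 0.633, 0.0]
contact_force: [0.5, -0.3, 1.3]
gripper_width: 0.995
grasp_force: 0.0
```

```bash
python3 d.py .4182 -.3604 .035 -11.5
```

```text
az 0.0 (alt -180.0) shift after turn [ -4.8  -0.9 215.1] | tilt [ 0.0009 -0.0001] pos [ 0.4198 -0.3558  0.2501] head -11.5 t 19.1 q7 0.64
```

>>> jog_arm(rows=[{"fingers":85,"x":-4.8,"y":-0.9,"z":30,"ax":0,"ay":0,"az":0},{"fingers":85,"x":0,"y":0,"z":35,"ax":0,"ay":0,"az":0},{"fingers":85,"x":0,"y":0,"z":35,"ax":0,"ay":0,"az":0},{"fingers":85,"x":0,"y":0,"z":35,"ax":0,"ay":0,"az":0},{"fingers":85,"x":0,"y":0,"z":35,"ax":0,"ay":0,"az":0},{"fingers":85,"x":0,"y":0,"z":25,"ax":0,"ay":0,"az":0},{"fingers":85,"x":0,"y":0,"z":15,"ax":0,"ay":0,"az":0},{"fingers":85,"x":0,"y":0,"z":5,"ax":0,"ay":0,"az":0}], force=50)

```text
t: 19.9
eef_pos: [0.4181, -0.3584, 0.0335]
tool_rot: [-0.001, 0.774, 0.633, -0.0]
contact_force: [1.0, -0.4, -0.0]
gripper_width: 0.999
grasp_force: 0.0
```

>>> jog_arm(rows=[{"fingers":60,"x":0,"y":0,"z":0,"ax":0,"ay":0,"az":0},{"fingers":38,"x":0,"y":0,"z":0,"ax":0,"ay":0,"az":0},{"fingers":38,"x":0,"y":0,"z":0,"ax":0,"ay":0,"az":0},{"fingers":38,"x":0,"y":0,"z":0,"ax":0,"ay":0,"az":0},{"fingers":38,"x":0,"y":0,"z":0,"ax":0,"ay":0,"az":0},{"fingers":38,"x":0,"y":0,"z":0,"ax":0,"ay":0,"az":0},{"fingers":38,"x":0,"y":0,"z":0,"ax":0,"ay":0,"az":0},{"fingers":38,"x":0,"y":0,"z":0,"ax":0,"ay":0,"az":0}])

```text
t: 20.7
eef_pos: [0.4191, -0.3594, 0.0357]
tool_rot: [0.001, 0.774, 0.633, 0.0]
contact_force: [-1.0, 0.4, 7.9]
gripper_width: 0.636
grasp_force: 54.2
```

>>> jog_arm(rows=[{"fingers":38,"x":0,"y":0,"z":-10,"ax":0,"ay":0,"az":0},{"fingers":38,"x":0,"y":0,"z":-25,"ax":0,"ay":0,"az":0},{"fingers":38,"x":0,"y":0,"z":-35,"ax":0,"ay":0,"az":0},{"fingers":38,"x":0,"y":0,"z":-35,"ax":0,"ay":0,"az":-3},{"fingers":38,"x":0,"y":0,"z":-35,"ax":0,"ay":0,"az":-4},{"fingers":38,"x":0,"y":0,"z":-35,"ax":0,"ay":0,"az":-4},{"fingers":38,"x":0,"y":0,"z":-30,"ax":0,"ay":0,"az":-3.3},{"fingers":38,"x":0,"y":0,"z":-15,"ax":0,"ay":0,"az":0}])

```text
t: 21.5
eef_pos: [0.4185, -0.3594, 0.2575]
tool_rot: [0.002, 0.689, 0.725, 0.001]
contact_force: [0.8, -1.3, -3.5]
gripper_width: 0.641
grasp_force: 54.5
```

```bash
python3 d.py .5066 .0132 .255 2.84
```

```text
az 0.0 (alt -180.0) shift after turn [367.7 106.5   2.3] | tilt [ 0.0033 -0.0013] pos [ 0.4185 -0.3594  0.2575] head 2.9 t 21.5 q7 0.86
```

>>> jog_arm(rows=[{"fingers":38,"x":0,"y":20,"z":0,"ax":0,"ay":0,"az":0},{"fingers":38,"x":20,"y":30,"z":0,"ax":0,"ay":0,"az":0},{"fingers":38,"x":32,"y":20,"z":0,"ax":0,"ay":0,"az":0},{"fingers":38,"x":38,"y":10,"z":0,"ax":0,"ay":0,"az":0},{"fingers":38,"x":38,"y":10,"z":0,"ax":0,"ay":0,"az":0},{"fingers":38,"x":38,"y":10,"z":0,"ax":0,"ay":0,"az":0},{"fingers":38,"x":38,"y":6,"z":0,"ax":0,"ay":0,"az":0},{"fingers":38,"x":38,"y":0,"z":0,"ax":0,"ay":0,"az":0}])

```text
t: 22.3
eef_pos: [0.5121, -0.11, 0.2545]
tool_rot: [-0.0, 0.689, 0.724, -0.0]
contact_force: [0.6, 0.2, -3.5]
gripper_width: 0.636
grasp_force: 54.4
```

>>> jog_arm(rows=[{"fingers":38,"x":38,"y":0,"z":0,"ax":0,"ay":0,"az":0},{"fingers":38,"x":36,"y":0,"z":0,"ax":0,"ay":0,"az":0},{"fingers":38,"x":28,"y":0,"z":0,"ax":0,"ay":0,"az":0},{"fingers":38,"x":17,"y":0,"z":0,"ax":0,"ay":0,"az":0},{"fingers":38,"x":7,"y":0,"z":0,"ax":0,"ay":0,"az":0},{"fingers":38,"x":0,"y":0,"z":10,"ax":0,"ay":0,"az":0},{"fingers":38,"x":0,"y":0,"z":20,"ax":0,"ay":0,"az":0},{"fingers":38,"x":0,"y":0,"z":10,"ax":0,"ay":0,"az":0}])

```text
t: 23.1
eef_pos: [0.505, 0.0123, 0.2125]
tool_rot: [-0.0, 0.69, 0.723, -0.001]
contact_force: [-1.1, -0.2, -4.5]
gripper_width: 0.635
grasp_force: 54.3
```

```bash
python3 d.py .5066 .0132 .036 2.84
```

```text
az -0.2 (alt 179.8) shift after turn [  1.    2.1 176.5] | tilt [-0.0025 -0.0011] pos [0.505  0.0123 0.2125] head 2.7 t 23.1 q7 0.05
```

>>> jog_arm(rows=[{"fingers":38,"x":1,"y":2,"z":20,"ax":0,"ay":0,"az":0},{"fingers":38,"x":0,"y":0,"z":30,"ax":0,"ay":0,"az":0},{"fingers":38,"x":0,"y":0,"z":35,"ax":0,"ay":0,"az":0},{"fingers":38,"x":0,"y":0,"z":30,"ax":0,"ay":0,"az":0},{"fingers":38,"x":0,"y":0,"z":25,"ax":0,"ay":0,"az":0},{"fingers":38,"x":0,"y":0,"z":18,"ax":0,"ay":0,"az":0},{"fingers":38,"x":0,"y":0,"z":9,"ax":0,"ay":0,"az":0},{"fingers":38,"x":0,"y":0,"z":5,"ax":0,"ay":0,"az":0}])

```text
t: 23.9
eef_pos: [0.508, 0.0141, 0.0416]
tool_rot: [-0.0, 0.69, 0.724, -0.001]
contact_force: [0.2, 0.3, -3.6]
gripper_width: 0.638
grasp_force: 54.3
```

>>> jog_arm(rows=[{"fingers":38,"x":0,"y":0,"z":1,"ax":0,"ay":0,"az":0},{"fingers":38,"x":0,"y":0,"z":1,"ax":0,"ay":0,"az":0},{"fingers":38,"x":0,"y":0,"z":1,"ax":0,"ay":0,"az":0},{"fingers":38,"x":0,"y":0,"z":0.5,"ax":0,"ay":0,"az":0},{"fingers":38,"x":0,"y":0,"z":0.5,"ax":0,"ay":0,"az":0},{"fingers":38,"x":0,"y":0,"z":0,"ax":0,"ay":0,"az":0},{"fingers":38,"x":0,"y":0,"z":0,"ax":0,"ay":0,"az":0},{"fingers":38,"x":0,"y":0,"z":0,"ax":0,"ay":0,"az":0}])

```text
t: 24.7
eef_pos: [0.5082, 0.0151, 0.0383]
tool_rot: [0.0, 0.69, 0.724, 0.0]
contact_force: [-0.4, -0.0, -3.6]
gripper_width: 0.642
grasp_force: 54.3
```

>>> jog_arm(rows=[{"fingers":38,"x":-1,"y":-1.5,"z":0.7,"ax":0,"ay":0,"az":0},{"fingers":38,"x":0,"y":0,"z":0.7,"ax":0,"ay":0,"az":0},{"fingers":38,"x":0,"y":0,"z":0.5,"ax":0,"ay":0,"az":0},{"fingers":38,"x":0,"y":0,"z":0.5,"ax":0,"ay":0,"az":0},{"fingers":38,"x":0,"y":0,"z":0.3,"ax":0,"ay":0,"az":0},{"fingers":38,"x":0,"y":0,"z":0,"ax":0,"ay":0,"az":0},{"fingers":38,"x":0,"y":0,"z":0,"ax":0,"ay":0,"az":0},{"fingers":38,"x":0,"y":0,"z":0,"ax":0,"ay":0,"az":0}])

```text
t: 25.5
eef_pos: [0.5068, 0.014, 0.0358]
tool_rot: [-0.0, 0.69, 0.724, 0.0]
contact_force: [-2.9, 0.5, 2.3]
gripper_width: 0.633
grasp_force: 54.8
```

>>> jog_arm(rows=[{"fingers":57,"x":0,"y":0,"z":-0.3,"ax":0,"ay":0,"az":0},{"fingers":62,"x":0,"y":0,"z":0,"ax":0,"ay":0,"az":0},{"fingers":78,"x":0,"y":0,"z":0,"ax":0,"ay":0,"az":0},{"fingers":78,"x":0,"y":0,"z":0,"ax":0,"ay":0,"az":0},{"fingers":78,"x":0,"y":0,"z":-10,"ax":0,"ay":0,"az":0},{"fingers":78,"x":0,"y":0,"z":-35,"ax":0,"ay":0,"az":0},{"fingers":78,"x":0,"y":0,"z":-45,"ax":0,"ay":0,"az":0},{"fingers":78,"x":0,"y":0,"z":-45,"ax":0,"ay":0,"az":0}])

```text
t: 26.3
eef_pos: [0.5062, 0.0136, 0.1727]
tool_rot: [-0.0, 0.69, 0.724, -0.0]
contact_force: [0.9, 1.0, -0.7]
gripper_width: 0.909
grasp_force: 0.0
```

>>> jog_arm(rows=[{"fingers":60,"x":0,"y":0,"z":-30,"ax":0,"ay":0,"az":0},{"fingers":60,"x":0,"y":0,"z":0,"ax":0,"ay":0,"az":8},{"fingers":60,"x":0,"y":0,"z":0,"ax":0,"ay":0,"az":8},{"fingers":60,"x":0,"y":0,"z":0,"ax":0,"ay":0,"az":8},{"fingers":60,"x":0,"y":0,"z":0,"ax":0,"ay":0,"az":8},{"fingers":60,"x":0,"y":0,"z":0,"ax":0,"ay":0,"az":8},{"fingers":60,"x":0,"y":0,"z":0,"ax":0,"ay":0,"az":8},{"fingers":60,"x":0,"y":0,"z":0,"ax":0,"ay":0,"az":8}])

```text
t: 27.1
eef_pos: [0.5066, 0.0139, 0.2015]
tool_rot: [-0.0, 0.95, 0.313, 0.0]
contact_force: [0.5, -0.4, -0.5]
gripper_width: 0.706
grasp_force: 0.0
```

```bash
python3 d.py .3919 .3266 .18 117.8
```

```text
az 8.7 (alt -171.3) shift after turn [  44.4 -330.1   21.6] | tilt [0.0003 0.0005] pos [0.5066 0.0139 0.2015] head -53.5 t 27.1 q7 -0.83
```

>>> jog_arm(rows=[{"fingers":60,"x":0,"y":0,"z":0,"ax":0,"ay":0,"az":8.5},{"fingers":60,"x":5.5,"y":-40,"z":0,"ax":0,"ay":0,"az":0},{"fingers":60,"x":6.5,"y":-48,"z":0,"ax":0,"ay":0,"az":0},{"fingers":60,"x":6.5,"y":-48,"z":0,"ax":0,"ay":0,"az":0},{"fingers":60,"x":6.5,"y":-48,"z":0,"ax":0,"ay":0,"az":0},{"fingers":60,"x":6.5,"y":-48,"z":0,"ax":0,"ay":0,"az":0},{"fingers":60,"x":6.5,"y":-48,"z":0,"ax":0,"ay":0,"az":0},{"fingers":60,"x":6,"y":-48,"z":0,"ax":0,"ay":0,"az":0}])

```text
t: 27.9
eef_pos: [0.389, 0.3254, 0.2018]
tool_rot: [-0.001, 0.97, 0.244, 0.0]
contact_force: [1.0, -0.0, -0.6]
gripper_width: 0.703
grasp_force: 0.0
```

```bash
python3 d.py .3919 .3266 .016 117.8
```

```text
az 0.5 (alt -179.5) shift after turn [  3.    0.4 185.8] | tilt [0.0003 0.0012] pos [0.389  0.3254 0.2018] head -61.7 t 27.9 q7 -1.68
```

>>> jog_arm(rows=[{"fingers":60,"x":3,"y":0.4,"z":25,"ax":0,"ay":0,"az":0.5},{"fingers":60,"x":0,"y":0,"z":32,"ax":0,"ay":0,"az":0},{"fingers":60,"x":0,"y":0,"z":32,"ax":0,"ay":0,"az":0},{"fingers":60,"x":0,"y":0,"z":32,"ax":0,"ay":0,"az":0},{"fingers":60,"x":0,"y":0,"z":28,"ax":0,"ay":0,"az":0},{"fingers":60,"x":0,"y":0,"z":20,"ax":0,"ay":0,"az":0},{"fingers":60,"x":0,"y":0,"z":10,"ax":0,"ay":0,"az":0},{"fingers":60,"x":0,"y":0,"z":4,"ax":0,"ay":0,"az":0}], force=50)

```text
t: 28.7
eef_pos: [0.3927, 0.3246, 0.0177]
tool_rot: [0.0, 0.971, 0.24, -0.0]
contact_force: [0.1, 0.7, 0.7]
gripper_width: 0.705
grasp_force: 0.0
```

>>> jog_arm(rows=[{"fingers":45,"x":0,"y":0,"z":0,"ax":0,"ay":0,"az":0},{"fingers":35,"x":0,"y":0,"z":0,"ax":0,"ay":0,"az":0},{"fingers":15,"x":0,"y":0,"z":0,"ax":0,"ay":0,"az":0},{"fingers":15,"x":0,"y":0,"z":0,"ax":0,"ay":0,"az":0},{"fingers":15,"x":0,"y":0,"z":0,"ax":0,"ay":0,"az":0},{"fingers":15,"x":0,"y":0,"z":0,"ax":0,"ay":0,"az":0},{"fingers":15,"x":0,"y":0,"z":0,"ax":0,"ay":0,"az":0},{"fingers":15,"x":0,"y":0,"z":0,"ax":0,"ay":0,"az":0}])

```text
t: 29.5
eef_pos: [0.3933, 0.3257, 0.0192]
tool_rot: [-0.001, 0.971, 0.24, 0.001]
contact_force: [-2.0, -0.0, 7.1]
gripper_width: 0.364
grasp_force: 49.7
```

>>> jog_arm(rows=[{"fingers":15,"x":0,"y":0,"z":-10,"ax":0,"ay":0,"az":0},{"fingers":15,"x":0,"y":0,"z":-20,"ax":0,"ay":0,"az":0},{"fingers":15,"x":0,"y":0,"z":-30,"ax":0,"ay":0,"az":0},{"fingers":15,"x":0,"y":0,"z":-30,"ax":0,"ay":0,"az":5},{"fingers":15,"x":0,"y":0,"z":-30,"ax":0,"ay":0,"az":7},{"fingers":15,"x":0,"y":0,"z":-20,"ax":0,"ay":0,"az":7},{"fingers":15,"x":0,"y":0,"z":-5,"ax":0,"ay":0,"az":7},{"fingers":15,"x":0,"y":0,"z":0,"ax":0,"ay":0,"az":0}])

```text
t: 30.3
eef_pos: [0.3926, 0.3249, 0.164]
tool_rot: [-0.001, 1.0, 0.015, 0.0]
contact_force: [0.7, 0.1, -5.2]
gripper_width: 0.371
grasp_force: 50.4
```

```bash
python3 d.py .6654 .1054 .15 91.97
```

```text
az -0.2 (alt 179.8) shift after turn [265.  228.7  13.8] | tilt [0.0005 0.0014] pos [0.3926 0.3249 0.164 ] head -88.3 t 30.3 q7 -2.01
```

>>> jog_arm(rows=[{"fingers":15,"x":15,"y":13,"z":0,"ax":0,"ay":0,"az":0},{"fingers":15,"x":28,"y":24,"z":0,"ax":0,"ay":0,"az":0},{"fingers":15,"x":28,"y":24,"z":0,"ax":0,"ay":0,"az":0},{"fingers":15,"x":28,"y":24,"z":0,"ax":0,"ay":0,"az":0},{"fingers":15,"x":28,"y":24,"z":0,"ax":0,"ay":0,"az":0},{"fingers":15,"x":28,"y":24,"z":0,"ax":0,"ay":0,"az":0},{"fingers":15,"x":28,"y":24,"z":0,"ax":0,"ay":0,"az":0},{"fingers":15,"x":28,"y":24,"z":0,"ax":0,"ay":0,"az":0}])

```text
t: 31.1
eef_pos: [0.6093, 0.1492, 0.1618]
tool_rot: [0.0, 1.0, 0.018, -0.001]
contact_force: [0.3, 1.0, -4.4]
gripper_width: 0.366
grasp_force: 50.4
```

>>> jog_arm(rows=[{"fingers":15,"x":26,"y":23,"z":0,"ax":0,"ay":0,"az":0},{"fingers":15,"x":18,"y":15,"z":0,"ax":0,"ay":0,"az":0},{"fingers":15,"x":9,"y":9,"z":0,"ax":0,"ay":0,"az":0},{"fingers":15,"x":0,"y":0,"z":10,"ax":0,"ay":0,"az":0},{"fingers":15,"x":0,"y":0,"z":20,"ax":0,"ay":0,"az":0},{"fingers":15,"x":0,"y":0,"z":20,"ax":0,"ay":0,"az":0},{"fingers":15,"x":0,"y":0,"z":20,"ax":0,"ay":0,"az":0},{"fingers":15,"x":0,"y":0,"z":10,"ax":0,"ay":0,"az":0}])

```text
t: 31.9
eef_pos: [0.6607, 0.1073, 0.0798]
tool_rot: [-0.0, 1.0, 0.017, -0.003]
contact_force: [0.5, 1.2, -5.6]
gripper_width: 0.37
grasp_force: 50.3
```

```bash
python3 d.py .6654 .1054 .019 91.97
```

```text
az 0.0 (alt -180.0) shift after turn [ 5.   2.1 60.8] | tilt [-0.0054  0.0005] pos [0.6607 0.1073 0.0798] head -88.0 t 31.9 q7 -1.35
```

>>> jog_arm(rows=[{"fingers":15,"x":3,"y":1.5,"z":10,"ax":0,"ay":0,"az":0},{"fingers":15,"x":0,"y":0,"z":14,"ax":0,"ay":0,"az":0},{"fingers":15,"x":0,"y":0,"z":12,"ax":0,"ay":0,"az":0},{"fingers":15,"x":0,"y":0,"z":10,"ax":0,"ay":0,"az":0},{"fingers":15,"x":0,"y":0,"z":7,"ax":0,"ay":0,"az":0},{"fingers":15,"x":0,"y":0,"z":3,"ax":0,"ay":0,"az":0},{"fingers":15,"x":0,"y":0,"z":0.5,"ax":0,"ay":0,"az":0},{"fingers":15,"x":0,"y":0,"z":0,"ax":0,"ay":0,"az":0}])

```text
t: 32.7
eef_pos: [0.6672, 0.1037, 0.0268]
tool_rot: [-0.0, 1.0, 0.016, 0.0]
contact_force: [0.1, 0.3, -5.1]
gripper_width: 0.369
grasp_force: 50.4
```

```bash
python3 d.py .6654 .1054 .019 91.97
```

```text
az -0.2 (alt 179.8) shift after turn [-1.8 -1.7  7.8] | tilt [0.0007 0.0001] pos [0.6672 0.1037 0.0268] head -88.2 t 32.7 q7 -1.32
```

>>> jog_arm(rows=[{"fingers":15,"x":-1.8,"y":-1.7,"z":2,"ax":0,"ay":0,"az":0},{"fingers":15,"x":0,"y":0,"z":2,"ax":0,"ay":0,"az":0},{"fingers":15,"x":0,"y":0,"z":1.5,"ax":0,"ay":0,"az":0},{"fingers":15,"x":0,"y":0,"z":0.7,"ax":0,"ay":0,"az":0},{"fingers":15,"x":0,"y":0,"z":0.7,"ax":0,"ay":0,"az":0},{"fingers":15,"x":0,"y":0,"z":0.6,"ax":0,"ay":0,"az":0},{"fingers":15,"x":0,"y":0,"z":0.5,"ax":0,"ay":0,"az":0},{"fingers":15,"x":0,"y":0,"z":0,"ax":0,"ay":0,"az":0}])

```text
t: 33.5
eef_pos: [0.665, 0.1053, 0.0193]
tool_rot: [-0.0, 1.0, 0.016, -0.0]
contact_force: [-5.1, -0.3, 4.7]
gripper_width: 0.367
grasp_force: 51.6
```

>>> jog_arm(rows=[{"fingers":15,"x":0,"y":0,"z":0.3,"ax":0,"ay":0,"az":0},{"fingers":15,"x":0,"y":0,"z":0.2,"ax":0,"ay":0,"az":0},{"fingers":15,"x":0,"y":0,"z":0,"ax":0,"ay":0,"az":0},{"fingers":15,"x":0,"y":0,"z":0,"ax":0,"ay":0,"az":0},{"fingers":15,"x":0,"y":0,"z":0,"ax":0,"ay":0,"az":0},{"fingers":15,"x":0,"y":0,"z":0,"ax":0,"ay":0,"az":0},{"fingers":15,"x":0,"y":0,"z":0,"ax":0,"ay":0,"az":0},{"fingers":15,"x":0,"y":0,"z":0,"ax":0,"ay":0,"az":0}])

```text
t: 34.3
eef_pos: [0.665, 0.1053, 0.0193]
tool_rot: [-0.0, 1.0, 0.016, -0.0]
contact_force: [-6.8, 0.5, 8.4]
gripper_width: 0.366
grasp_force: 52.1
```

>>> jog_arm(rows=[{"fingers":15,"x":0,"y":0,"z":-0.4,"ax":0,"ay":0,"az":0},{"fingers":35,"x":0,"y":0,"z":0,"ax":0,"ay":0,"az":0},{"fingers":40,"x":0,"y":0,"z":0,"ax":0,"ay":0,"az":0},{"fingers":50,"x":0,"y":0,"z":0,"ax":0,"ay":0,"az":0},{"fingers":50,"x":0,"y":0,"z":-10,"ax":0,"ay":0,"az":0},{"fingers":50,"x":0,"y":0,"z":-30,"ax":0,"ay":0,"az":0},{"fingers":50,"x":0,"y":0,"z":-40,"ax":0,"ay":0,"az":0},{"fingers":50,"x":0,"y":0,"z":-40,"ax":0,"ay":0,"az":0}])

```text
t: 35.1
eef_pos: [0.6649, 0.1051, 0.14]
tool_rot: [0.0, 1.0, 0.016, -0.0]
contact_force: [0.5, 0.6, 0.3]
gripper_width: 0.586
grasp_force: 0.0
```

>>> jog_arm(rows=[{"fingers":50,"x":-10,"y":-30,"z":-30,"ax":0,"ay":0,"az":0},{"fingers":50,"x":-30,"y":-40,"z":-20,"ax":0,"ay":0,"az":0},{"fingers":50,"x":-30,"y":-40,"z":0,"ax":0,"ay":0,"az":0},{"fingers":50,"x":-30,"y":-40,"z":0,"ax":0,"ay":0,"az":0},{"fingers":50,"x":-30,"y":-40,"z":0,"ax":0,"ay":0,"az":0},{"fingers":50,"x":-30,"y":-40,"z":0,"ax":0,"ay":0,"az":0},{"fingers":50,"x":-30,"y":-40,"z":0,"ax":0,"ay":0,"az":0},{"fingers":50,"x":-30,"y":-40,"z":0,"ax":0,"ay":0,"az":0}])

```text
t: 35.9
eef_pos: [0.4364, 0.407, 0.1878]
tool_rot: [-0.001, 1.0, 0.016, 0.0]
contact_force: [0.7, 0.8, -0.4]
gripper_width: 0.585
grasp_force: 0.0
```

```bash
python3 - <<'E'
from fit import *
T,S=cam("top"),cam("scene"); R=np.load('poses.npz')
G={'tuner':((.4884,-.1385,.055),.06),'clock':((.475,-.138,.053),.105),'speaker':((.534,.0154,.05),0),'key':((.711,.107,.034),0)}
def rel(p,f):
    d=p[:2]-f[:2]; c,s=np.cos(f[2]),np.sin(f[2]); return np.round([c*d[0]+s*d[1],-s*d[0]+c*d[1],p[2]-f[2]],4)
Q={}
ims=[]
for C in(T,S): ims.append(cv2.resize(C[0],None,fx=3,fy=3,interpolation=cv2.INTER_CUBIC))
for n,(p,z) in G.items():
    q=Q[n]=refine([T,S] if n!='key' else [T],n,np.array(p),z)
    for C,im in zip((T,S),ims): overlay(C,n,q,im,(0,0),3,z)
print('tuner/tr',rel(Q['tuner'],R['transceiver']),'clock/tuner',rel(Q['clock'],Q['tuner']),'spk/tr',rel(Q['speaker'],R['transceiver']),'spk/psu',rel(Q['speaker'],R['psu']),'key/pad',rel(Q['key'],R['pad']))
t=[]
for C,im in zip((T,S),ims):
    m=(proj(C,np.array([[.56,.0,.05]]))[0]*3).astype(int); x,y=max(m[0]-200-70,0),max(m[1]-300,0); t.append(im[y:y+600,x:x+400] if C is S else im[y:y+600,x+40:x+440])
cv2.imwrite('pics/end.png',cv2.cvtColor(np.hstack(t),cv2.COLOR_RGB2BGR))
E
```

```text
tuner/tr [ 0.0286  0.0006 -0.0683] clock/tuner [-0.0083 -0.      0.0937] spk/tr [0.0858 0.1498 0.0035] spk/psu [ 0.0878 -0.1369  0.0297] key/pad [-0.0012  0.0994  0.0207]
```

View pics/end.png

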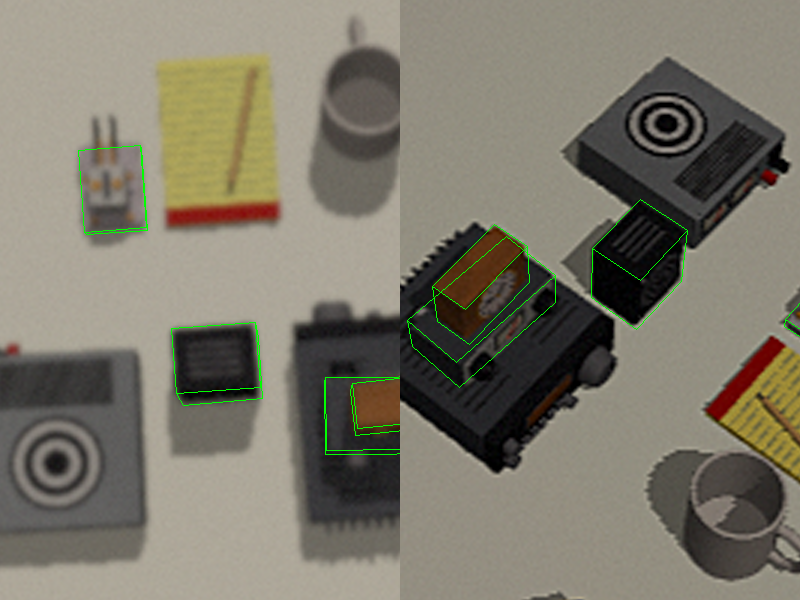

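```bash
python3 - <<'E'
from fit import *
T,S=cam("top"),cam("scene"); t=[]
P={'tuner':((.4869,-.138,.05),.06),'clock':((.4752,-.138,.05),.105)}
for C in(T,S):
    m=proj(C,np.array([[.46,-.138,.13]]))[0].astype(int); o=(m[0]-28,m[1]-35)
    a=cv2.resize(C[0][o[1]:o[1]+70,o[0]:o[0]+57],(399,490),interpolation=cv2.INTER_CUBIC)
    for n,(p,z) in P.items(): overlay(C,n,p,a,o,7,z,(0,255,0) if n=='tuner' else (255,255,0))
    t.append(a)
cv2.imwrite('pics/end2.png',cv2.cvtColor(np.hstack(t),cv2.COLOR_RGB2BGR))
E
```

```text
(no output)
```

View pics/end2.png

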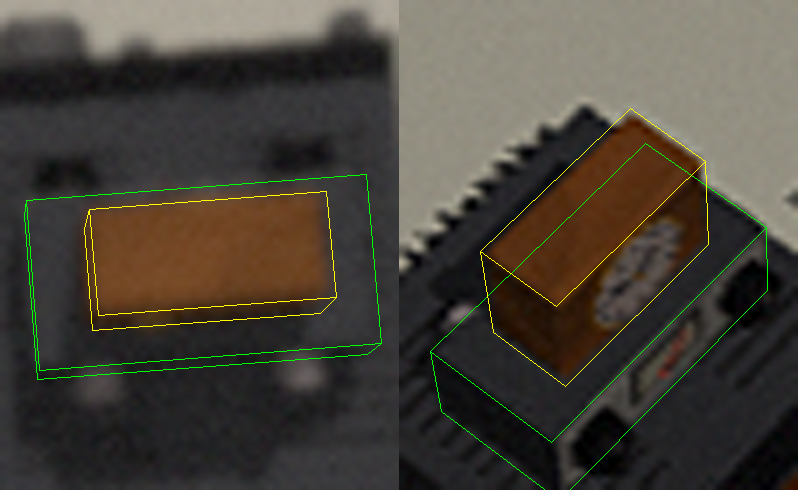

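```bash
python3 -c "
from station import bot
print(bot.hand_in())"
```

```text
the job is handed in; nothing more can be done
None
```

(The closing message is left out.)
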